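# Open the drying press and slide the board out onto the mat

### The job

The small serving board has dried flat in the spring press. Swing the press's clamp arm up until it stays open by itself, then slide the board, without picking it up, out of the press's open end so that it lies flat, square and wholly on the cork mat. Leave the arm open, and the ramekin, the caddy and the cup where they stand.

Things in the scene. Friction and masses are not known exactly. Their poses are not given: they have to be found in the camera images.
- press: Fixed drying press. Origin: on the worktop, below the middle of its channel; x points along the channel from the open end to the hinge end (roughly to the robot's right), z up. Wooden base x = -80 to 180 mm, 112 mm wide (y), 8 mm thick. Fences at y = +-47 mm (10 mm wide, x = -78 to 78 mm, tops at z = 17 mm) leave an 84 mm channel, floor z = 8 mm, end at x = -80 mm open.
- hinge_pin (a point): Centre of the clamp arm's hinge pin, x = 140, y = 0, z = 62 mm of the press frame, along its y, between steel cheeks (x = 110 to 175 mm with their springs, |y| < 42 mm, to z = 73 mm). At joint 0 the arm is a level bar, 30 mm wide, 8 mm thick, 125 mm long from the pin towards -x; 85 mm from the pin a rubber foot, 30 mm across, reaches 40 mm below the pin's height onto the board.
- clamp_arm (a joint): Angle of the steel clamp arm, rad: about 0 while it presses on the board, growing as its free end swings up and back over the hinge; stop at 2.0. Over-centre spring: opening takes about 9 N at the tab at 0, falling to nothing at about 1.25 (hold-open point); let go below that it snaps shut, above it swings by itself to the stop and stays.
- tab (a point): Point in the lifting tab at the arm's free end, near the tab's lower edge: at joint 0 it is 128 mm from the pin towards -x and 6 mm above it (z = 68 mm); moves with the arm. The tab, 60 mm wide (y), 28 mm long, 5 mm thick, rises from the bar's end outwards at 55 degrees, to 142 mm from the pin and z = 87 mm. Under the bar's end are 36 mm of free height over the board.
- board: The loose dark wooden serving board, 140 (x) x 80 (y) x 14 mm, about 0.2 kg, lying in the channel under the foot, its length along the channel, about 50 mm clear of the hinge cheeks. Origin: centre of its underside; x along its length.
- mat: The fixed cork mat, 190 (x) x 130 (y) x 5 mm, lying on the worktop past the press's open end, 5 to 20 mm from it and up to 10 mm off the channel's centre line, long side along the channel. Origin: centre of its underside; axes parallel to the press's.
- ramekin: White ramekin, 70 mm across, 40 mm high, on the worktop past the hinge end of the press. Origin: centre of its underside. Not to be disturbed.
- caddy: Tea caddy, 62 mm across, 80 mm high, on the far side of the press or of the mat. Origin: centre of its underside. Not to be disturbed.
- cup: Espresso cup with handle, 58 x 81 x 56 mm, on the far side of the press or of the mat. Origin: near the centre of its underside. Not to be disturbed.
Not all that is in view belongs to the job. Several things have the shape of the board; the one meant has the colours described above.

How it is judged:
On the way, in this order (a step that is already met when the one before it is completed fails the run):
1. the clamp arm stands open past its hold-open point, untouched by the robot, the board still in the press (value of joint clamp_arm above 1.5 rad and contact force between clamp_arm and the arm below 0.2 N and contact force between clamp_arm and the fingers below 0.2 N and distance of board from where it was at the start of the episode below 0.04 m), for 0.2 s.
2. the board has slid out of the press onto the mat (horizontal distance between board and mat below 0.042 m), for 0.1 s.
At the end, for the whole second after the job is handed in: The clamp arm stands open (over 1.5 rad); the board lies flat and at rest on the mat, its centre within 28 mm of the mat's centre along each of the mat's axes, turned less than 0.2 rad from it (value of joint clamp_arm above 1.5 rad and x of board in the frame of mat between -0.028 and 0.028 m and y of board in the frame of mat between -0.028 and 0.028 m and z of board in the frame of mat below 0.008 m and angle between the x axis of board and the x axis of mat, either way round below 0.2 rad and angle between board's own z axis and vertical below 0.03 rad and linear speed of board below 0.01 m/s); the robot touches nothing.
It fails at once if the board is dragged out while the clamp arm still presses it (distance of board from where it was at the start of the episode above 0.04 m and value of joint clamp_arm below 0.8 rad).
It fails at once if the board is picked up (its underside's centre over 35 mm above the worktop) or turned over (height (world z) of board above 0.035 m or angle between board's own z axis and vertical above 0.5 rad).
It fails at once if the ramekin, the caddy or the cup is moved by more than 25 mm or tipped (distance of any of ramekin, caddy, cup from where it was at the start of the episode above 0.025 m or angle between any of ramekin, caddy, cup's own z axis and vertical above 0.5 rad).
It also fails if it takes over 53 s, if anything falls off the work surface, if the arm or the gripper's body presses on something with over 40 N, if the wrist force passes 120 N, or if a joint passes its speed limit or range.

### The arm

A 6-joint arm with a two-finger parallel gripper is mounted at the origin on a cart in front of the work surface, level with it; the furniture and walls round the work are solid. World frame = base frame: x ahead of the robot, y to its left, z up, the work surface at z = 0. Lengths are in m, angles in rad, forces in N, time in s.
With the tool pointing down it reaches from about 0.3 to 0.875 m from the base axis. Payload 6.4 kg.
Tool frame: the origin (TCP) lies midway between the tips of the shut fingers; the grasp point (between the pads) lies 19 mm behind it; z points along the fingers, y is the line along which they close (so a half turn about z gives the same grasp; the last joint's range is limited). The gripper opens to 85 mm and grips with 20 to 120 N. Pads are 22 mm wide; open, the fingers measure 114 mm over their backs; the gripper's body (76 mm by 85 mm) begins 54 mm behind the grasp point. The pads swing forward as they close: fully open they stand 13 mm farther back than shut.
Start: joints at [1.016, 0.181, 1.607, -0, 1.354, -0.206], TCP at [0.197, 0.54, 0.231] pointing down, gripper open.
Joint ranges: [-2.99, 2.99], [-0.89, 2.07], [0.3, 2.58], [-1.14, 4.28], [0, 2.63], [-3.12, 3.12]. Speed limits (rad/s): [2.57, 2.57, 3.01, 3.14, 3.14, 3.14].

### API

Orientations are given as a unit quaternion [w, x, y, z].
In Python, from bench import sensors, vision, ctrl gives the robot as it stands.
- The arm moves only by the tool carry_out, never from a script. Its argument "deltas" is text: rows parted by semicolons, each of 7 numbers parted by spaces: the shift along the tool's x, y, z in mm, then the turn, a rotation vector about the tool's x, y, z in rad, then the closure, from 0 (fully open) to 1 (shut). In form: tx ty tz ax ay az claw; .... A call has 1 to 12 rows; each row is the pose to reach, as a shift and turn from the pose commanded when the call began, along the tool's axes at that moment; what a row does not reach only later rows make up. A row lasts 1/8 s, in which the tool goes at most 62.5 mm and 10.7 degrees, less where a joint would pass 70% of its speed; a pose out of reach is approached as far as the arm can. A call with a gripper value outside its range is refused whole. The fingers move at their own pace and stop on an object; the grip force is fixed at half the most. Time passes only in rows, so rows that repeat a pose let the fingers close. It gives the time, the measured TCP pose, the force, the opening and the grip force at its end, in the units of the state.
- sensors.get_obs(): the state, without advancing time (a new reading comes with each control period).
- vision.camera(name): name is "scene" or "side" or "wrist"; returns the picture (384x512x3 uint8, blue, green, red); there is no depth.
- vision.camera_model(name): a dict with "K" (3x3 intrinsics, pixels), "k1" (the pictures are not rectified: a ray, as slopes to the right and down, at radius r is drawn at 1 + k1 r^2 times it, then the intrinsics apply), "extrinsics" (4x4, takes a point from world to camera coordinates); the wrist camera has in their place "hand_eye" (4x4, takes a point from camera to tool coordinates, whose origin is the TCP and whose axes are the flange's). Camera axes: x right, y down, z forward; pixel columns grow to the right and rows downward; lengths in m; the calibration is good to about 2 mm. A picture is of the moment at which its call begins: read the wrist's pose just before it. camera_model takes no time and is no camera call.
- ctrl.hand_in(): hands the job in; it is judged then, once.
The state is a dict: "time_s": time; "q": joint angles; "dq": joint speeds; "joint_efforts": joint torques, N m; "eef_pos": TCP position; "eef_rot": TCP orientation; "wrist_force": force on the tool from outside, world axes, zero at the start; "torque": the same for the moment, N m; "opening": opening from 0.0 (shut) to 1.0 (fully open); "grasp_force": force on a finger pad.
Only numpy, scipy, OpenCV 4.12 (cv2) and the standard library are available. Lean on these libraries where they do the work, as an engineer would, in place of code of your own. Each camera call takes 0.05 s, during which the arm holds its last target. There are 200 camera calls.

## Working session

There is one attempt and no reset: what is moved stays moved. The work goes in short steps, Python scripts to look and compute and a tool call to move; the robot and the scene stay as the last step left them, time stands still between calls to the robot, and variables do not carry over. Pictures are saved under pics/ and viewed, at most 10 in all, crops included, and the job is handed in when it is done.

Besides the shell and the picture viewer there is one more tool, called as name(argument=value, ...) on one line, values as JSON. carry_out: Moves the arm, as the interface text tells. Its arguments: {"type":"object","properties":{"deltas":{"type":"string"}},"required":["deltas"]}

```bash
mkdir -p pics
cat > h.py <<'E'
import numpy as np, cv2
from bench import sensors, vision, ctrl
from scipy.spatial.transform import Rotation as R
def obs(): 
    o=sensors.get_obs(); return o
def rot(o): q=o['eef_rot']; return R.from_quat([q[1],q[2],q[3],q[0]]).as_matrix()
def cam(name,o=None):
    m=vision.camera_model(name); K=np.array(m['K']);k1=m['k1']
    if name=='wrist':
        T=np.eye(4);T[:3,:3]=rot(o);T[:3,3]=o['eef_pos'];E=np.linalg.inv(T@np.array(m['hand_eye']))
    else:E=np.array(m['extrinsics'])
    return K,k1,E
def pix2w(c,uv,z):
    K,k1,E=c; D=np.array([k1,0,0,0.])
    n=cv2.undistortPoints(np.array(uv,float).reshape(-1,1,2),K,D).reshape(-1,2)
    d=np.c_[n,np.ones(len(n))]@E[:3,:3]; o=-E[:3,:3].T@E[:3,3]
    return o+d*((z-o[2])/d[:,2])[:,None]
def w2pix(c,P):
    K,k1,E=c
    return cv2.projectPoints(np.array(P,float).reshape(-1,1,3),cv2.Rodrigues(E[:3,:3])[0],E[:3,3],K,np.array([k1,0,0,0.]))[0].reshape(-1,2)
E
python3 - <<'E'
from h import *
o=obs();print(o['time_s'],o['eef_pos'],o['eef_rot'],rot(o).round(3))
for n in('scene','side','wrist'):
    im=vision.camera(n);cv2.imwrite(f'pics/{n}0.png',im)
a=cv2.imread('pics/scene0.png')
cv2.imwrite('pics/scene0b.png',cv2.resize(a,(800,600),interpolation=3))
b=np.hstack([cv2.imread('pics/side0.png'),cv2.imread('pics/wrist0.png')]);cv2.imwrite('pics/sw0.png',cv2.resize(b,(800,300)))
E
```

```text
0.0 [0.19621505 0.53989595 0.23038562] [-3.31645159e-04  1.73521343e-01  9.84829711e-01 -8.20767769e-04] [[-0.94   0.342 -0.001]
 [ 0.342  0.94  -0.002]
 [ 0.    -0.002 -1.   ]]
```

View pics/scene0b.png

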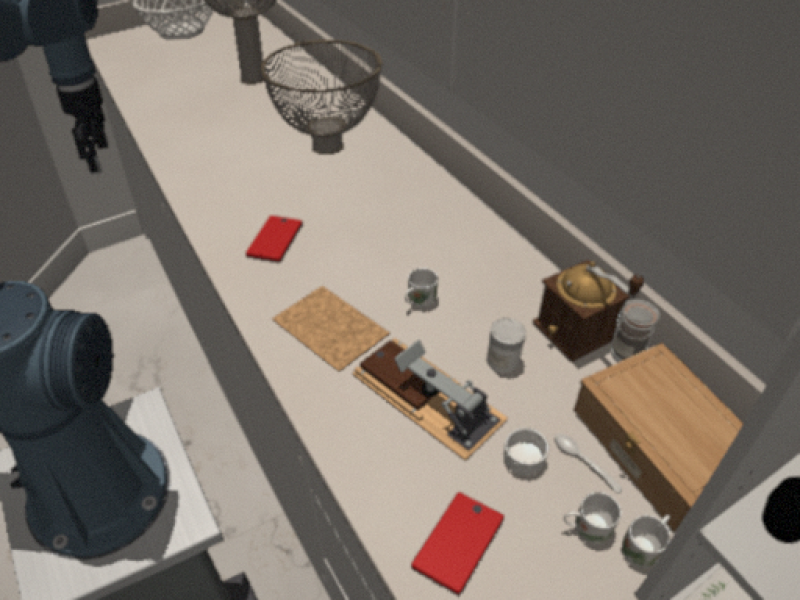

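View pics/sw0.png

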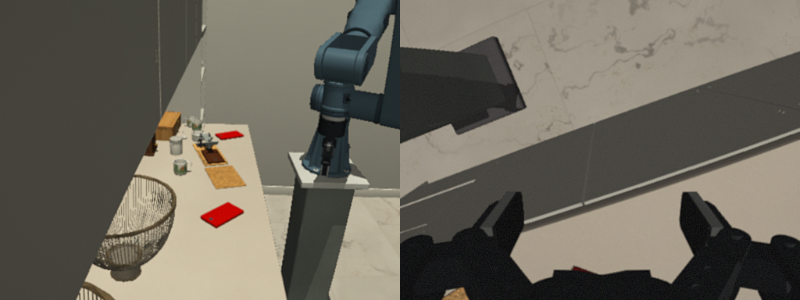

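The scene view shows the press at about (430,400), with the dark board in its channel at (400,372), and the cork mat at (330,327). The cup is at (422,290), the caddy at (507,345) and the ramekin at (525,455). The candidates for the board are the red slabs at (275,238) and (458,540), and the dark slab under the foot. Only the dark one fits "dark wooden, in the press". I'll check it in a crop.

Run:
```python
from h import *
a=cv2.imread('pics/scene0.png')
c=a[170:310,170:358]; cv2.imwrite('pics/crop.png',cv2.resize(c,None,fx=4.2,fy=4.2,interpolation=2))
c=cam('scene')
s=512/800
for n,p,z in [('mat',[(323,288),(389,332),(342,367),(274,321)],.005),('press',[(507,418),(466,457),(355,373),(388,345)],.008)]:
    print(n,pix2w(c,np.array(p)*s,z).round(4).tolist())
```

```text
mat [[0.5089, 0.2345, 0.005], [0.5625, 0.0635, 0.005], [0.4482, 0.0312, 0.005], [0.3882, 0.1982, 0.005]]
press [[0.632, -0.2083, 0.008], [0.5307, -0.2362, 0.008], [0.4606, 0.005, 0.008], [0.5433, 0.0336, 0.008]]
```

View pics/crop.png

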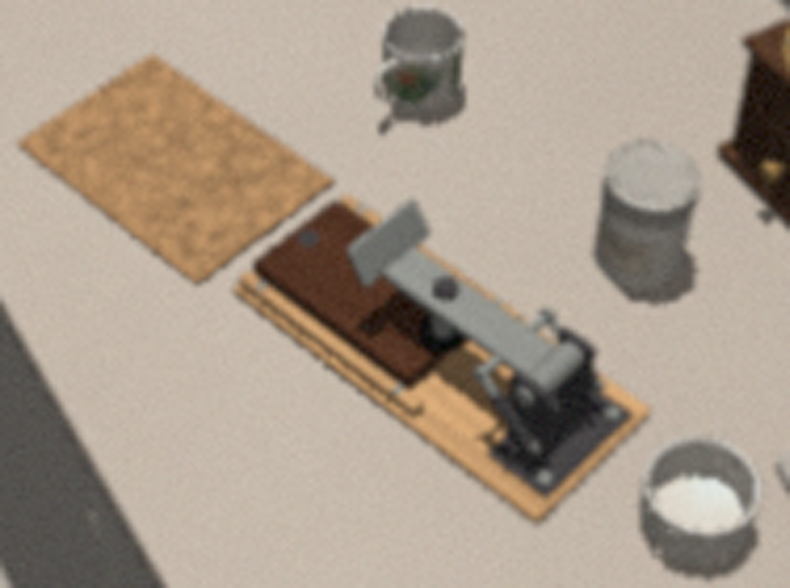

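The crop confirms it: the dark brown board lies in the channel under the foot. Press base corners in the crop are (648,410), (540,521), (237,288) and (345,197). Mat corners are (153,56), (333,183), (200,283) and (22,146). I'll fit rectangles to these.

```bash
cat > fit.py <<'E'
from h import *
from scipy.optimize import least_squares
def fit(c,px,loc,x0):
    f=lambda p:(w2pix(c,np.c_[(np.array(loc)[:,:2]@np.array([[np.cos(p[2]),np.sin(p[2])],[-np.sin(p[2]),np.cos(p[2])]]))+p[:2],np.array(loc)[:,2]])-px).ravel()
    r=least_squares(f,x0);return r.x,r.fun.reshape(-1,2).round(1).tolist()
E
python3 - <<'E'
from fit import *
c=cam('scene'); s=lambda p:np.array(p)/4.2+170
# press x to robot right (-y); press y -> +x world (z up)
P,r=fit(c,s([(648,410),(540,521),(237,288),(345,197)]),[(.18,.056,.008),(.18,-.056,.008),(-.08,-.056,.008),(-.08,.056,.008)],[.54,-.07,-1.3]);print('press',P.round(4),r)
M,r=fit(c,s([(153,56),(333,183),(200,283),(22,146)]),[(-.095,.065,.005),(.095,.065,.005),(.095,-.065,.005),(-.095,-.065,.005)],[.48,.13,-1.3]);print('mat',M.round(4),r)
Rz=np.array([[np.cos(P[2]),-np.sin(P[2])],[np.sin(P[2]),np.cos(P[2])]])
print('mat in press',(Rz.T@(M[:2]-P[:2])).round(4), M[2]-P[2])
w=lambda x,y,z:np.r_[P[:2]+Rz@[x,y],z]
print('hinge',w(.14,0,.062),'tab',w(.012,0,.068))
# check tab top corners predicted vs seen, in crop px
print('pred tab top L/R',((w2pix(c,[w(-.002,.03,.087),w(-.002,-.03,.087),w(.012,0,.068)])-170)*4.2).round(0).tolist())
# board corners top z=.022
B,r=fit(c,s([(335,203),(255,268),(408,384)]),[(-.07,.04,.022),(-.07,-.04,.022),(.07,-.04,.022)],[P[0],P[1],P[2]]);print('board in press',(Rz.T@(B[:2]-P[:2])).round(4),B[2]-P[2],r)
for n,p,z in [('caddyTop',(650,178),.08),('cupTop',(423,40),.056),('ram',(702,480),.04)]:
    q=pix2w(c,s(p),z)[0];print(n,q,(Rz.T@(q[:2]-P[:2])).round(3))
E
```

```text
press [ 0.5311 -0.052  -1.2881] [[1.4, -0.4], [-0.4, 0.3], [-1.8, -0.1], [0.8, -0.1]]
mat [ 0.4755  0.1316 -1.288 ] [[0.1, -0.5], [1.1, -0.3], [-0.1, 0.9], [-1.2, -0.5]]
mat in press [-0.1918 -0.0022] 4.510156768833262e-05
hinge [ 0.57017156 -0.18643043  0.062     ] tab [ 0.5344617  -0.06351255  0.068     ]
pred tab top L/R [[410.0, 195.0], [343.0, 248.0], [393.0, 253.0]]
board in press [-0.0038 -0.002 ] -0.0021492729187517767 [[0.4, -0.5], [-1.0, -0.3], [0.6, 0.6]]
caddyTop [ 0.70278142 -0.10098474  0.08      ] [0.095 0.151]
cupTop [0.6614454  0.10564381 0.056     ] [-0.115  0.169]
ram [ 0.61103385 -0.28153388  0.04      ] [0.243 0.013]
```

```bash
cat > plan.py <<'E'
from h import *
P=np.array([.5311,-.052]);a=-1.2881
px=np.array([np.cos(a),np.sin(a),0]);py=np.array([-np.sin(a),np.cos(a),0]);Z=np.array([0,0,1.])
def pose(x,z,dep,y=0):
    d=np.radians(dep); t=np.cos(d)*px-np.sin(d)*Z
    return np.r_[P,0]+x/1e3*px+y/1e3*py+z/1e3*Z, np.c_[np.cross(py,t),py,t]
def rows(ws,start=None):
    if start is None: o=obs(); p0,R0=np.array(o['eef_pos']),rot(o)
    else: p0,R0=start
    for w in ws:
        p,Rm=pose(*w[:4]) 
        rv=R.from_matrix(R0.T@Rm).as_rotvec(); d=R0.T@(p-p0)*1e3
        print(w,'->',d.round(0).astype(int).tolist(),rv.round(2).tolist())
def where():
    o=obs();p=np.array(o['eef_pos'])-np.r_[P,0];Rm=rot(o)
    t=Rm[:,2]
    print('t',round(o['time_s'],2),'press xyz mm',(np.array([p@px,p@py,p[2]])*1e3).round(1),'dep',np.degrees(np.arctan2(-t[2],t@px)).round(1),'ydot',(Rm[:,1]@py).round(4),'F',np.round(o['wrist_force'],1),'q',np.round(o['q'],2),'op',o['opening'])
def arc(th,r=None):
    dep=45+.45*th; r=118-8*th/86 if r is None else r; s=np.radians(th)
    C=np.array([140,62])+[-r*np.cos(s)-4*np.sin(s), r*np.sin(s)-4*np.cos(s)]
    d=np.radians(dep); tcp=C-11*np.array([np.sin(d),np.cos(d)])
    return (round(tcp[0],1),round(tcp[1],1),dep,0)
E
python3 - <<'E'
from plan import *
c=cam('scene');print('bowl base',pix2w(c,[(325*.64,150*.64)],0))
rows([(-90,200,90,0),(-49,101,45,0),(14,37,45,0)])
E
```

```text
bowl base [[7.43136674e-01 7.14367042e-01 1.11022302e-16]]
(-90, 200, 90, 0) -> [-464, -369, 31] [-0.0, 0.0, 0.94]
(-49, 101, 45, 0) -> [-488, -402, 130] [0.37, -0.73, 0.89]
(14, 37, 45, 0) -> [-525, -453, 194] [0.37, -0.73, 0.89]
```

carry_out(deltas="-464 -369 31 0 0 0.94 1;-464 -369 31 0 0 0.94 1;-464 -369 31 0 0 0.94 1;-464 -369 31 0 0 0.94 1;-464 -369 31 0 0 0.94 1;-464 -369 31 0 0 0.94 1;-464 -369 31 0 0 0.94 1;-464 -369 31 0 0 0.94 1;-464 -369 31 0 0 0.94 1;-464 -369 31 0 0 0.94 1;-464 -369 31 0 0 0.94 1;-464 -369 31 0 0 0.94 1")

```text
time_s: 1.65
eef_pos: [0.5058, 0.0356, 0.1999]
eef_rot: [-0.001, 0.601, 0.799, -0.0]
wrist_force: [-0.9, -0.5, -0.4]
opening: 0.003
grasp_force: 0.0
```

Run:
```python
from plan import *
where();rows([(-65,150,65,0),(-49,101,45,0),(14,37,45,0)])
```

```text
t 1.65 press xyz mm [-91.2   0.2 199.9] dep 90.0 ydot 1.0 F [-0.9 -0.5 -0.4] q [-0.16  0.06  1.81  0.    1.28 -0.45] op 0.0026674998547045956
(-65, 150, 65, 0) -> [-26, 0, 50] [-0.0, -0.44, -0.0]
(-49, 101, 45, 0) -> [-42, 0, 99] [-0.0, -0.79, -0.0]
(14, 37, 45, 0) -> [-105, 0, 163] [-0.0, -0.79, -0.0]
```

carry_out(deltas="-10 0 15 0 -0.15 0 1;-20 0 35 0 -0.3 0 1;-26 0 50 0 -0.44 0 1;-32 0 65 0 -0.6 0 1;-38 0 85 0 -0.75 0 1;-42 0 99 0 -0.785 0 1;-42 0 99 0 -0.785 0 1;-42 0 99 0 -0.785 0 1;-42 0 99 0 -0.785 0 1")

```text
time_s: 2.78
eef_pos: [0.519, -0.0051, 0.1028]
eef_rot: [0.306, 0.556, 0.738, -0.229]
wrist_force: [1.0, 0.1, 0.3]
opening: 0.001
grasp_force: 0.0
```

Run:
```python
from plan import *
where();rows([(14,37,45,0)])
im=vision.camera('scene')
cv2.imwrite('pics/c2.png',cv2.resize(im[150:300,150:350],None,fx=4,fy=4,interpolation=2))
```

```text
t 2.77 press xyz mm [-48.4   1.5 102.8] dep 45.0 ydot 1.0 F [1.  0.1 0.3] q [ 0.2   0.35  1.92 -0.95  1.04  0.5 ] op 0.0012940754717438662
(14, 37, 45, 0) -> [2, -2, 91] [0.0, -0.0, -0.0]
```

View pics/c2.png

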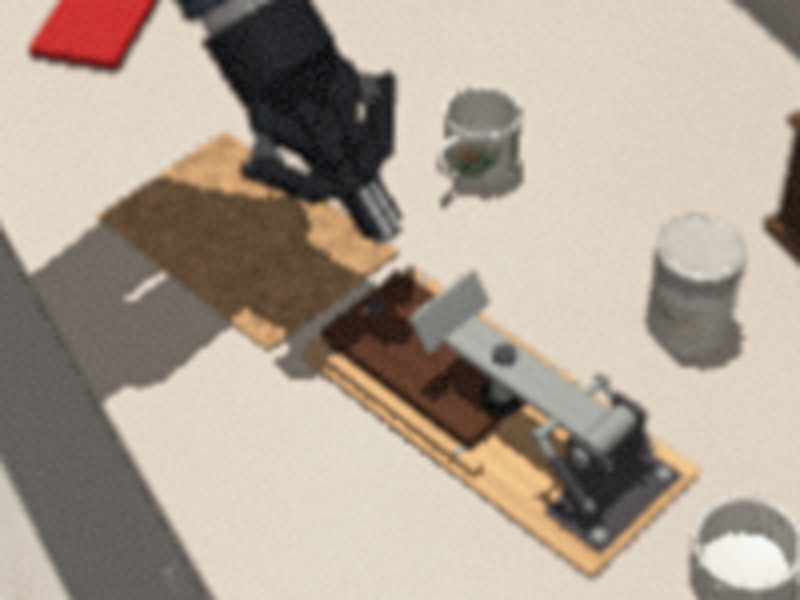

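The tool is tilted at 45° with the shut fingertips at (385,235), in line with the tab at (450,310). The board is unmoved. Inserting under the tab next.

carry_out(deltas="1 -1 15 0 0 0 1;1 -2 30 0 0 0 1;2 -2 45 0 0 0 1;2 -2 60 0 0 0 1;2 -2 75 0 0 0 1;2 -2 90 0 0 0 1;2 -2 91 0 0 0 1")

```text
time_s: 3.7
eef_pos: [0.5332, -0.0672, 0.0344]
eef_rot: [0.305, 0.555, 0.739, -0.23]
wrist_force: [-0.1, 0.2, 0.4]
opening: -0.001
grasp_force: 0.0
```

Run:
```python
from plan import *
where();
ths=[0,6,13,20,27,34,41,48,55,62,69,76,83,88]
rows([arc(t) for t in ths], start=pose(14,37,45,0))
```

```text
t 3.7 press xyz mm [15.2 -2.2 34.4] dep 45.0 ydot 1.0 F [-0.1  0.2  0.4] q [ 0.07  0.48  1.94 -1.09  0.89  0.58] op -0.0006989898470713483
(np.float64(14.2), np.float64(50.2), 45.0, 0) -> [-9, 0, -9] [0.0, 0.0, 0.0]
(np.float64(14.6), np.float64(62.9), 47.7, 0) -> [-19, 0, -18] [-0.0, 0.05, 0.0]
(np.float64(16.8), np.float64(77.4), 50.85, 0) -> [-31, 0, -27] [0.0, 0.1, -0.0]
(np.float64(20.6), np.float64(91.5), 54.0, 0) -> [-43, 0, -34] [-0.0, 0.16, 0.0]
(np.float64(26.0), np.float64(104.9), 57.15, 0) -> [-56, 0, -40] [-0.0, 0.21, 0.0]
(np.float64(33.0), np.float64(117.4), 60.3, 0) -> [-70, 0, -43] [0.0, 0.27, 0.0]
(np.float64(41.4), np.float64(129.0), 63.45, 0) -> [-84, 0, -46] [-0.0, 0.32, 0.0]
(np.float64(51.0), np.float64(139.3), 66.6, 0) -> [-98, 0, -46] [0.0, 0.38, 0.0]
(np.float64(61.7), np.float64(148.4), 69.75, 0) -> [-113, 0, -45] [0.0, 0.43, 0.0]
(np.float64(73.3), np.float64(156.0), 72.9, 0) -> [-126, 0, -42] [0.0, 0.49, 0.0]
(np.float64(85.6), np.float64(162.1), 76.05, 0) -> [-139, 0, -38] [0.0, 0.54, -0.0]
(np.float64(98.5), np.float64(166.6), 79.2, 0) -> [-151, 0, -32] [-0.0, 0.6, -0.0]
(np.float64(111.7), np.float64(169.5), 82.35, 0) -> [-163, 0, -25] [0.0, 0.65, -0.0]
(np.float64(121.2), np.float64(170.6), 84.6, 0) -> [-170, 0, -19] [0.0, 0.69, 0.0]
```

carry_out(deltas="-9 2 -9 0 0 0 1;-19 2 -18 0 0.05 0 1;-31 2 -27 0 0.1 0 1;-43 2 -34 0 0.16 0 1;-56 2 -40 0 0.21 0 1;-70 2 -43 0 0.27 0 1;-84 2 -46 0 0.32 0 1;-98 2 -46 0 0.38 0 1;-113 2 -45 0 0.43 0 1;-126 2 -42 0 0.49 0 1;-139 2 -38 0 0.54 0 1;-151 2 -32 0 0.6 0 1")

```text
time_s: 5.2
eef_pos: [0.5598, -0.1461, 0.1671]
eef_rot: [0.074, 0.597, 0.797, -0.054]
wrist_force: [0.0, -1.0, -0.1]
opening: -0.003
grasp_force: 0.0
```

Run:
```python
from plan import *
where();
rows([arc(t) for t in (83,88)], start=pose(*arc(76)))
```

```text
t 5.2 press xyz mm [ 98.4   1.3 167.1] dep 79.4 ydot 1.0 F [ 0.  -1.  -0.1] q [-0.38  0.2   1.73 -0.16  1.1  -0.6 ] op -0.00263879853651064
(np.float64(111.7), np.float64(169.5), 82.35, 0) -> [-14, 0, 0] [0.0, 0.05, -0.0]
(np.float64(121.2), np.float64(170.6), 84.6, 0) -> [-23, 0, 0] [0.0, 0.09, 0.0]
```

carry_out(deltas="-7 0 0 0 0.03 0 1;-14 0 0 0 0.05 0 1;-20 0 0 0 0.08 0 1;-23 0 0 0 0.09 0 1;-23 0 0 0 0.09 0 1;30 0 -20 0 0.09 0 1;60 0 -30 0 0.18 0 1;60 0 -30 0 0.18 0 1;60 0 -30 0 0.18 0 1")

```text
time_s: 6.32
eef_pos: [0.5423, -0.0857, 0.1842]
eef_rot: [0.004, 0.601, 0.799, -0.002]
wrist_force: [0.8, -0.8, 0.4]
opening: -0.001
grasp_force: 0.0
```

Run:
```python
from plan import *
where()
im=vision.camera('scene')
cv2.imwrite('pics/c3.png',cv2.resize(im[150:300,150:350],None,fx=4,fy=4,interpolation=2))
```

```text
t 6.33 press xyz mm [ 35.5   1.4 184.2] dep 89.5 ydot 1.0 F [ 0.8 -0.8  0.4] q [-0.37  0.17  1.72 -0.01  1.25 -0.65] op -0.0008376598916787932
```

View pics/c3.png

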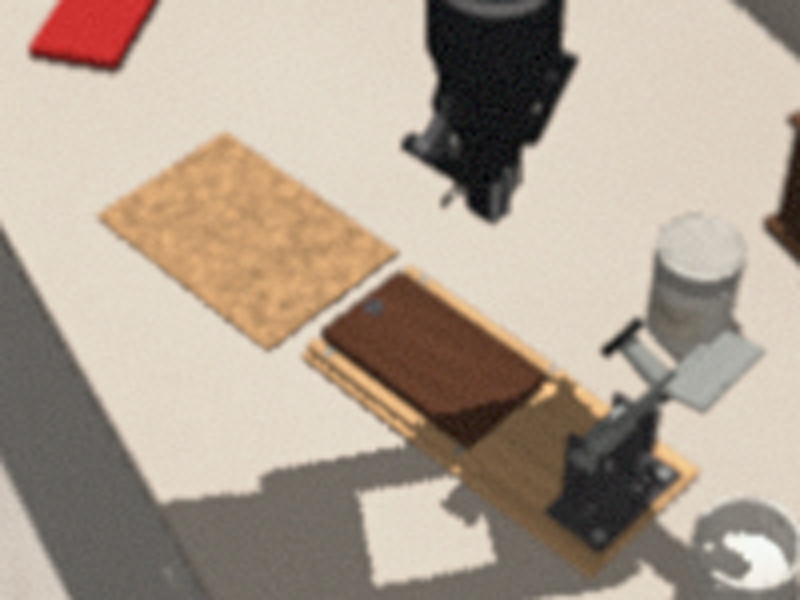

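The clamp arm is open (bar at (640,410), clear of the gripper) and the board is still in the channel. Its corners are about (403,271), (323,333), (470,440) and (548,376). I'll measure its hinge end.

Run:
```python
from plan import *
c=cam('scene')
w=pix2w(c,np.array([(403,271),(323,333),(470,440),(548,376)])/4+150,.022)-np.r_[P,0]
print((np.c_[w@px,w@py]*1e3).round(1).tolist())
where()
rows([(80,150,80,0),(84,60,80,0),(84,13,80,0)])
```

```text
[[-72.9, 39.6], [-72.5, -39.4], [61.2, -37.7], [63.2, 37.3]]
t 6.38 press xyz mm [ 35.4   1.1 183.8] dep 89.6 ydot 1.0 F [-0.5 -0.3  0.2] q [-0.37  0.17  1.72 -0.01  1.25 -0.65] op -0.00013130453497386518
(80, 150, 80, 0) -> [-44, -1, 34] [0.0, -0.17, -0.0]
(84, 60, 80, 0) -> [-48, -1, 124] [0.0, -0.17, -0.0]
(84, 13, 80, 0) -> [-47, -1, 171] [0.0, -0.17, -0.0]
```

carry_out(deltas="-20 -1 12 0 -0.1 0 0.53;-48 -1 34 0 -0.17 0 0.53;-50 -1 60 0 -0.17 0 0.53;-52 -1 90 0 -0.17 0 0.53;-52 -1 120 0 -0.17 0 0.53;-52 -1 140 0 -0.17 0 0.53;-52 -1 155 0 -0.17 0 0.53;-52 -1 165 0 -0.17 0 0.53;-52 -1 171 0 -0.17 0 0.53;-52 -1 171 0 -0.17 0 0.53")

```text
time_s: 7.62
eef_pos: [0.5549, -0.1358, 0.0126]
eef_rot: [0.07, 0.598, 0.796, -0.053]
wrist_force: [-0.3, -0.3, -0.1]
opening: 0.471
grasp_force: 0.0
```

Run:
```python
from plan import *
where()
rows([(80,13,80,0),(75,13,80,0),(-40,13,80,0),(-80,13,80,-1),(-111,13,80,-2)])
im=np.vstack([cv2.resize(vision.camera('scene')[170:290,200:340],(700,600))]);cv2.imwrite('pics/c4.png',im)
```

```text
t 7.62 press xyz mm [87.1 -0.5 12.6] dep 80.0 ydot 1.0 F [-0.3 -0.3 -0.1] q [-0.37  0.43  1.81 -0.19  0.81 -0.52] op 0.4708315343557209
(80, 13, 80, 0) -> [7, 0, -2] [-0.0, 0.0, -0.0]
(75, 13, 80, 0) -> [12, 0, -3] [-0.0, 0.0, -0.0]
(-40, 13, 80, 0) -> [125, 0, -23] [-0.0, 0.0, -0.0]
(-80, 13, 80, -1) -> [164, -1, -30] [-0.0, 0.0, -0.0]
(-111, 13, 80, -2) -> [195, -2, -35] [-0.0, 0.0, -0.0]
```

View pics/c4.png

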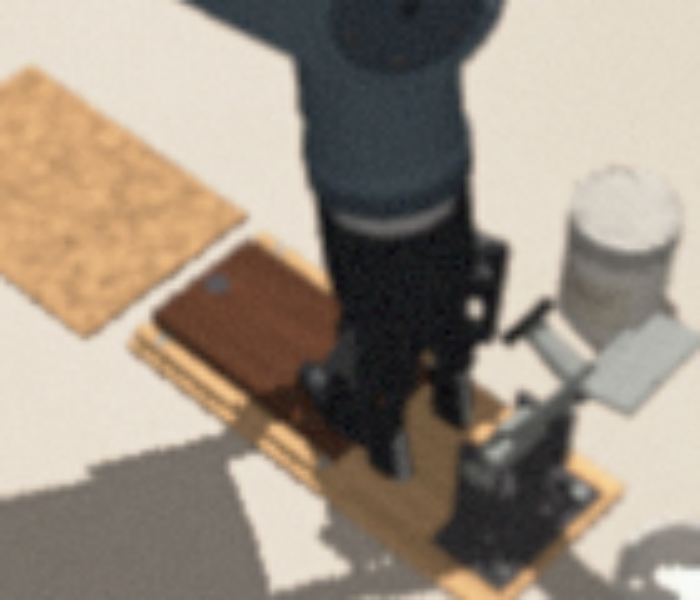

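The fingers at (390,470) and (455,410) stand in the channel behind the board, clear of the fences, foot and cheeks. Pushing now.

carry_out(deltas="6 0 -1 0 0 0 0.53;14 0 -3 0 0 0 0.53;28 0 -5 0 0 0 0.53;42 0 -8 0 0 0 0.53;56 0 -10 0 0 0 0.53;70 0 -12 0 0 0 0.53;84 0 -15 0 0 0 0.53;98 0 -17 0 0 0 0.53;112 0 -20 0 0 0 0.53;126 0 -23 0 0 0 0.53;138 0 -25 0 0 0 0.53;150 0 -27 0 0 0 0.53")

```text
time_s: 9.18
eef_pos: [0.5116, 0.0117, 0.0126]
eef_rot: [0.069, 0.598, 0.796, -0.053]
wrist_force: [-0.2, -0.5, 0.0]
opening: 0.47
grasp_force: 0.4
```

Run:
```python
from plan import *
where()
rows([(-80,12,80,-1),(-100,12,80,-2),(-111,12,80,-2)])
im=cv2.resize(vision.camera('scene')[150:290,160:340],(771,600));cv2.imwrite('pics/c5.png',im)
```

```text
t 9.18 press xyz mm [-66.6  -1.   12.6] dep 80.0 ydot 1.0 F [-0.2 -0.5  0. ] q [-0.11  0.35  1.93 -0.22  0.81 -0.24] op 0.4699835989617673
(-80, 12, 80, -1) -> [13, 0, -2] [-0.0, -0.0, -0.0]
(-100, 12, 80, -2) -> [33, -1, -5] [-0.0, -0.0, -0.0]
(-111, 12, 80, -2) -> [44, -1, -7] [-0.0, -0.0, -0.0]
```

View pics/c5.png

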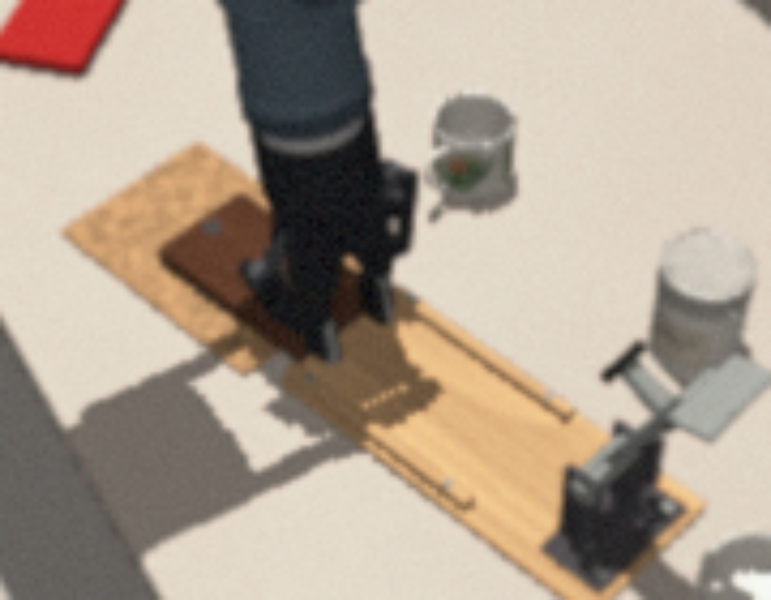

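The board at (265,260) slides square onto the mat, pushed by both fingers. Next the remaining 44 mm, then back off and up.

carry_out(deltas="10 0 -2 0 0 0 0.53;20 0 -3 0 0 0 0.53;30 -1 -5 0 0 0 0.53;38 -1 -6 0 0 0 0.53;44 -1 -7 0 0 0 0.53;44 -1 -7 0 0 0 0.53;30 -1 -6 0 0 0 0.53;15 -1 -10 0 0 0 0.53;10 -1 -50 0 0 0 0.53;0 -1 -100 0 0 0 0.53;-40 -1 -160 0 0 0 0.53;-80 -1 -180 0 0 0 0.53")

```text
time_s: 10.72
eef_pos: [0.5258, -0.0363, 0.208]
eef_rot: [0.072, 0.598, 0.797, -0.051]
wrist_force: [0.6, -0.1, 0.0]
opening: 0.47
grasp_force: 0.0
```

Run:
```python
from plan import *
where()
im=cv2.resize(vision.camera('scene')[150:290,160:340],(771,600));cv2.imwrite('pics/c6.png',im)
```

```text
t 10.72 press xyz mm [-16.5  -0.7 208. ] dep 79.9 ydot 1.0 F [ 0.6 -0.1  0. ] q [-0.2   0.06  1.8  -0.17  1.2  -0.43] op 0.47007875502032204
```

View pics/c6.png

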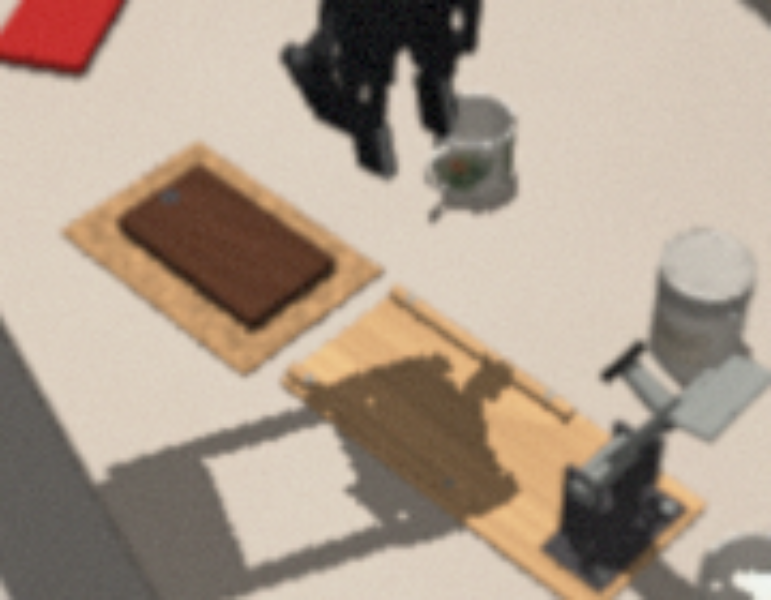

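The board at (228,248) lies square and centred on the mat, the clamp arm is open, and nothing else has moved. Handing in.

```bash
python3 -c "
from h import *
print(ctrl.hand_in())"
```

```text
the job is handed in; nothing more can be done
None
```

The job is handed in at about 11 s: the last picture shows the board flat, square and centred on the cork mat, the clamp arm open, and the ramekin, caddy and cup where they stood; the hand-in call returned no verdict.

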